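# Put the pot-engraving wheel into gear

## Task

Put the pot-engraving wheel into its triangle gear: push the gear lever out of the park slot, along the cross channel and fully home in the slot marked with the triangle, then let go and move clear. Push it gently with the fingers, never taking the knob or shaft between them, do not run the lever into a slot with another mark, and leave the pots and the other loose things where they are.

Things in the scene. Friction and masses are not known exactly. Their poses are not given: they have to be found in the camera images.
- gearbox: the engraving wheel's grey drive box, fixed to the table, 170 mm (own x) by 160 (own y), 132.5 high; a 180 mm turntable stands on its left (own +y) side, top 70 mm up, axis at own y = +190. Origin on the table under the gate's middle; own x points away from the robot at yaw 0 (yaw varies up to 0.4 rad), z up.
- gate (a point): middle of the box's top, a light metal gate plate with dark slots 18 mm wide, cut as an H: a cross channel along the box's own y (the shaft travels to y = -36 and +36 mm) and four outer slots, from both its ends towards own +x and -x. A fifth, the park slot, runs from the channel's middle to -x only. In each slot the shaft's axis can go about 29 mm from the channel's middle line.
- knob (a point): centre of the lever's wooden knob (36 mm wide, 44 tall), 215 mm above the lever's pivot, which lies 20 mm above the table under the gate's middle. 235 mm up when upright, about 218 in an outer slot; it moves about twice as far as the shaft does at the gate. The lever stays where it is left; pushing it takes about 3 N at the knob. The shaft below is steel, 12 mm thick.
- neck (a point): point on the axis of the lever's steel shaft, 40 mm below the knob's centre
- shaft_gate (a point): point on the axis of the lever's steel shaft where it passes through the gate plate, 117 mm from the pivot
- shift (a joint): fore-aft lean of the lever, rad: 0 in the cross channel, + towards the gearbox's own +x; about 0.235 in size when fully home in an outer slot. It starts negative, in the park slot.
- select (a joint): sideways lean of the lever, rad: 0 in the middle, + towards the gearbox's own +y (turntable side); about 0.33 in size in line with the outer slots
- mark_triangle: flat black plate, about 32 mm across and 3 thick, in the shape of a solid triangle, on the gate plate just beyond the end of one of the four outer slots (which one changes from run to run). Origin at the middle of its underside, 55 mm fore or aft and 36 mm left or right of the gate's middle.
- mark_ring: flat black plate, about 32 mm across and 3 thick, in the shape of a ring, on the gate plate just beyond the end of one of the four outer slots (which one changes from run to run). Origin at the middle of its underside, 55 mm fore or aft and 36 mm left or right of the gate's middle.
- mark_cross: flat black plate, about 32 mm across and 3 thick, in the shape of a cross with four equal arms, on the gate plate just beyond the end of one of the four outer slots (which one changes from run to run). Origin at the middle of its underside, 55 mm fore or aft and 36 mm left or right of the gate's middle.
- mark_bar: flat black plate, about 32 mm across and 3 thick, in the shape of a plain narrow bar (11 by 33 mm), on the gate plate just beyond the end of one of the four outer slots (which one changes from run to run). Origin at the middle of its underside, 55 mm fore or aft and 36 mm left or right of the gate's middle.
- wheel_pot: black round-bellied pot, 105 mm wide, 115 tall, standing on the turntable of the engraving wheel. Loose; to be left alone. Origin at the middle of its underside.
- seed_pot: small squat black pot, 82 mm wide, 62 tall, on the table to the right of the drive box. Loose; to be left alone. Origin at the middle of its underside.
- lidded_jar: black jar with a knobbed lid (one piece), 76 mm wide, 102 tall, beyond the drive box. Loose; to be left alone. Origin at the middle of its underside.
- black_mug: black mug, 76 mm wide, 90 tall, beyond the drive box to the right. Loose; to be left alone. Origin at the middle of its underside.
- brush: flat wooden-handled paint brush, about 200 mm long, lying on the table between the robot and the drive box. Loose; to be left alone. Origin at the middle of its underside.
- tall_vase: black vase, 120 mm wide, 210 tall, far on the robot's right. Loose; to be left alone. Origin at the middle of its underside.
- bead_bowl: open terracotta bowl, 100 mm wide, 45 tall, far on the robot's left. Loose; to be left alone. Origin at the middle of its underside.

How it is judged:
On the way, in this order (a step that is already met when the one before it is completed fails the run):
1. the lever has come out of the park slot into the cross channel (value of joint shift above -0.09 rad).
2. the lever is fully home in the triangle slot (horizontal distance between shaft_gate and mark_triangle below 0.032 m), for 0.2 s.
At the end, for the whole second after the job is handed in: the lever rests in the triangle's slot, its shaft at the gate within 32 mm (seen from above) of the triangle's middle: about 4 mm or less short of the slot's end (horizontal distance between shaft_gate and mark_triangle below 0.032 m and velocity of joint shift between -0.05 and 0.05 rad/s and velocity of joint select between -0.05 and 0.05 rad/s); the robot touches nothing.
It fails at once if the lever was run into a slot with another mark (more than about two thirds of the way) (horizontal distance between shaft_gate and mark_ring below 0.037 m or horizontal distance between shaft_gate and mark_cross below 0.037 m or horizontal distance between shaft_gate and mark_bar below 0.037 m).
It fails at once if the lever was taken between the fingers (distance between the grasp point and knob below 0.018 m or distance between the grasp point and neck below 0.01 m).
It fails at once if the lever was pushed roughly (over 40 N) (contact force between any of the fingers, the arm and shift above 40 N).
It fails at once if a pot or another loose thing was moved more than 20 mm, lifted or tipped (distance of any of wheel_pot, seed_pot, lidded_jar, black_mug, brush, tall_vase, bead_bowl from where it was at the start of the episode above 0.02 m or angle between any of wheel_pot, seed_pot, lidded_jar, black_mug, brush, tall_vase, bead_bowl's own z axis and vertical above 0.35 rad).
It also fails if it takes over 64 s, if anything falls off the work surface, if the arm or the gripper's body presses on something with over 40 N, if the wrist force passes 120 N, or if a joint passes its speed limit or range.

## Robot

A 7-joint arm with a two-finger parallel gripper is mounted at the origin on the work surface. World frame = base frame: x ahead of the robot, y to its left, z up, the work surface at z = 0. Lengths are in m, angles in rad, forces in N, time in s.
With the tool pointing down it reaches from about 0.4 to 0.85 m from the base axis. Payload 4.5 kg.
Tool frame: the origin (TCP) lies at the very end of the fingers, on their centre line; the grasp point (between the pads) lies 19 mm behind it; z points along the fingers, y is the direction in which the jaws open and shut (so a half turn about z gives the same grasp; the last joint's range is limited). The gripper opens to 88 mm and grips with 3 to 60 N. Pads are 18 mm wide; open, the fingers measure 123 mm over their backs; the gripper's body (75 mm by 187 mm) begins 45 mm behind the grasp point.
Start: joints at [1.224, 0.689, -0.195, 1.565, 0.157, 0.902, -0.215], TCP at [0.232, -0.58, 0.239] pointing down, gripper open.
Joint ranges: [-3.01, 3.01], [-0.46, 2.08], [-1.47, 1.51], [0.13, 2.56], [-1, 4.14], [0.04, 2.09], [-2.66, 2.66]. Speed limits (rad/s): [2.57, 2.57, 3.14, 3.14, 3.14, 3.14, 3.14].

## Interface

Orientations are given as [roll, pitch, yaw] about the fixed x, y, z axes, in that order (R = Rz(yaw) Ry(pitch) Rx(roll)).
In Python, from plant import sensors, viewer, manip gives the robot as it stands.
- The arm moves only by the tool drive_tool, never from a script. Its argument "rows" is one flat list of numbers, 7 for each row, row after row: the opening in per cent of the stroke, from 0 (shut) to 100 (fully open), then the shift along the tool's x, y, z each as a share of 0.25 m, from -1 to 1, then the turn, a rotation vector about the tool's x, y, z each as a share of pi rad, from -1 to 1. A call has exactly 5 rows; each row is the pose to reach, as a shift and turn from the pose measured when the call began, along the tool's axes at that moment, turning the shorter way round; what a row does not reach only later rows make up. A row lasts 1/10 s, in which the tool goes at most 50 mm and 8.59 degrees, less where a joint would pass 70% of its speed; a pose out of reach is approached as far as the arm can. A call with a number of a shift or a turn outside -1 to 1 is refused whole. A call with a gripper value outside its range is refused whole. The fingers move at their own pace and stop on an object; "force" is the grip in N (left out, the last holds). Time passes only in rows, so rows that repeat a pose let the fingers close, or fill a call up. It gives the time, the measured TCP pose, the force and the opening at its end, in the units of the state.
- sensors.observe(): the state, without advancing time (a new reading comes with each control period).
- viewer.camera(name): name is "scene" or "top" or "wrist"; returns the picture (400x640x3 uint8, red, green, blue); there is no depth.
- viewer.get_calibration(name): a dict with "mtx" (3x3 intrinsics, pixels), "k1" (the pictures are not rectified: a ray, as slopes to the right and down, at radius r is drawn at 1 + k1 r^2 times it, then the intrinsics apply), "world_to_cam" (4x4, takes a point from world to camera coordinates). Camera axes: x right, y down, z forward; pixel columns grow to the right and rows downward; lengths in m; the calibration is good to about 2 mm. A picture is of the moment at which its call begins: read the wrist's pose just before it. get_calibration takes no time and is no camera call; for the wrist camera it gives the pose at the moment of the call.
- manip.close_job(): hands the job in, once; it reports no verdict.
Trained networks look in the newest picture that a camera, given by its name, has taken for a name from the list of things; names that differ only in an ending like _2 or _b are one class to them, and where a whole thing is asked for, a point or a joint stands for the part that bears it (a point fixed in the world has none). Each returns a list of dicts, best first, with "confidence" (0 to 1); they miss things now and then, are a little off and sometimes report something else, mostly with a low value. They report only what shows in the picture. A call takes as long as a camera call.
- viewer.search_frame(target, camera): "location" ([row, column] in pixels, amid what is visible of it).
- viewer.pinpoint(target, camera): "location" ([row, column] in pixels: a listed point, or the origin of a listed thing).
The state is a dict: "clock": time; "q": joint angles; "dq": joint speeds; "joint_efforts": joint torques, N m; "ee_pos": TCP position; "orientation": TCP orientation; "force": force on the tool from outside, world axes, zero at the start; "torque": the same for the moment, N m; "width": opening from 0.0 (shut) to 1.0 (fully open).
Only numpy, scipy, OpenCV 4.12 (cv2) and the standard library are available. Lean on these libraries where they do the work, as an engineer would, in place of code of your own. Each camera call takes 0.05 s, during which the arm holds its last target.

## Working session

There is one attempt and no reset: what is moved stays moved. The work goes in short steps, Python scripts to look and compute and a tool call to move; the robot and the scene stay as the last step left them, time stands still between calls to the robot, and variables do not carry over. Pictures are saved under pics/ and viewed, and the job is handed in when it is done.

Besides the shell and the picture viewer there is one more tool, called after "Request:" as name(argument=value, ...) on one line, values as JSON. drive_tool: Moves the arm, as the interface text tells. Its arguments: {"type":"object","properties":{"rows":{"type":"array"},"force":{"type":"number"}},"required":["rows"]}

```bash
mkdir -p pics; ls; cat > h.py <<'E'
import numpy as np, cv2
from plant import sensors, viewer, manip
def ray(name,rc):
    c=viewer.get_calibration(name);M=np.array(c["mtx"]);T=np.array(c["world_to_cam"]);k=c["k1"]
    d=np.array([(rc[1]-M[0,2])/M[0,0],(rc[0]-M[1,2])/M[1,1]])
    u=d.copy()
    for _ in range(20): u=d/(1+k*(u@u))
    R=T[:3,:3];o=-R.T@T[:3,3];v=R.T@np.array([u[0],u[1],1]);return o,v/np.linalg.norm(v)
def atz(name,rc,z):
    o,v=ray(name,rc);return o+v*(z-o[2])/v[2]
def proj(name,p):
    c=viewer.get_calibration(name);M=np.array(c["mtx"]);T=np.array(c["world_to_cam"]);k=c["k1"]
    q=T[:3,:3]@np.array(p)+T[:3,3];u=q[:2]/q[2];u=u*(1+k*(u@u));return [u[1]*M[1,1]+M[1,2],u[0]*M[0,0]+M[0,2]]
def tri(obs):
    A=np.zeros((3,3));b=np.zeros(3)
    for n,rc in obs:
        o,v=ray(n,rc);P=np.eye(3)-np.outer(v,v);A+=P;b+=P@o
    return np.linalg.solve(A,b)
def snap(name,f,crop=None,s=1):
    im=np.array(viewer.camera(name))[:,:,::-1]
    if crop: im=im[crop[0]:crop[1],crop[2]:crop[3]]
    cv2.imwrite("pics/"+f,cv2.resize(im,None,fx=s,fy=s,interpolation=cv2.INTER_CUBIC))
E
python3 - <<'E'
from h import *
np.set_printoptions(precision=4,suppress=True)
for n in ["scene","top"]:
    snap(n,n+"0.png")
    for t in ["gate","knob","neck","shaft_gate","gearbox","mark_triangle","mark_ring","mark_cross","mark_bar"]:
        r=viewer.pinpoint(t,n)[:2]
        print(n,t,[(np.round(x["location"],1),round(x["confidence"],2)) for x in r], [atz(n,x["location"],{"gearbox":0,"knob":.225,"neck":.185}.get(t,.1325)) for x in r[:1]])
print(sensors.observe())
E
```

```text
pics
scene gate [(array([202.8, 334.2]), 0.82)] [array([ 0.5839, -0.0041,  0.1325])]
scene knob [(array([219.9, 333.8]), 0.66), (array([176.5, 341. ]), 0.61)] [array([0.6937, 0.0378, 0.225 ])]
scene neck [(array([183.2, 344. ]), 0.77)] [array([0.5351, 0.0079, 0.185 ])]
scene shaft_gate [(array([194. , 337.8]), 0.82)] [array([ 0.5479, -0.0064,  0.1325])]
scene gearbox [(array([222.2, 336.8]), 0.62)] [array([0.5751, 0.0051, 0.    ])]
scene mark_triangle [(array([187.7, 332.6]), 0.52)] [array([ 0.5317, -0.0314,  0.1325])]
scene mark_ring [(array([221. , 344.6]), 0.52)] [array([0.6334, 0.0515, 0.1325])]
scene mark_cross [(array([194.7, 353.2]), 0.38)] [array([0.5307, 0.0406, 0.1325])]
scene mark_bar [(array([214.4, 317.5]), 0.59)] [array([ 0.6449, -0.036 ,  0.1325])]
top gate [(array([204.7, 317. ]), 0.86)] [array([ 0.5894, -0.0143,  0.1325])]
top knob [(array([221.5, 312.1]), 0.48)] [array([0.5238, 0.0004, 0.225 ])]
top neck [(array([218.8, 307.8]), 0.64)] [array([0.536 , 0.0163, 0.185 ])]
top shaft_gate [(array([215.4, 310.7]), 0.54)] [array([0.5519, 0.0082, 0.1325])]
top gearbox [(arr
[... 242 characters left out ...]
2.9]), 0.48)] [array([0.6361, 0.0351, 0.1325])]
top mark_cross [(array([222.2, 302.9]), 0.36)] [array([0.5282, 0.0357, 0.1325])]
top mark_bar [(array([193.3, 319.9]), 0.37)] [array([ 0.6297, -0.0248,  0.1325])]
{'clock': 1.0, 'q': array([ 1.2238,  0.6891, -0.1946,  1.5653,  0.1573,  0.9025, -0.2151]), 'dq': array([ 0.0014, -0.0001, -0.0002,  0.0004,  0.0012,  0.0013, -0.0006]), 'joint_efforts': array([  0.0004, -52.7493,  -1.267 , -15.3744,  -0.0519,  -0.0007,
         0.    ]), 'ee_pos': array([ 0.2323, -0.5803,  0.2388]), 'orientation': array([ 3.1415, -0.    ,  0.3808]), 'force': array([-0.5431, -0.1208,  0.9828]), 'torque': array([-0.0193, -0.0517, -0.0172]), 'width': 1.0004321253856883}
```

```bash
python3 - <<'E'
from h import *
for n,c in [("scene",(120,270,230,430)),("top",(150,270,220,380))]:
    snap(n,n+"1.png",c,4 if n=="scene" else 4.5)
E
```

```text
(no output)
```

View pics/scene0.png

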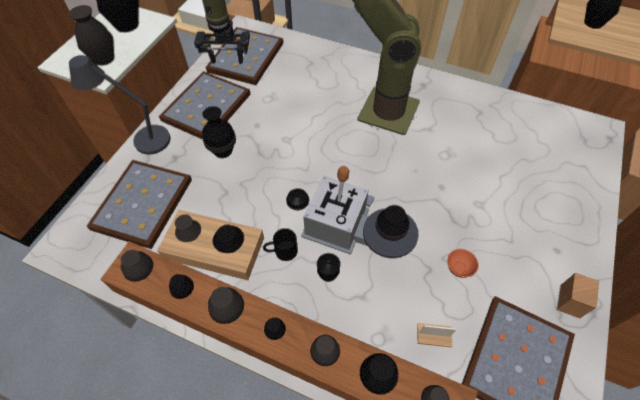

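View pics/scene1.png

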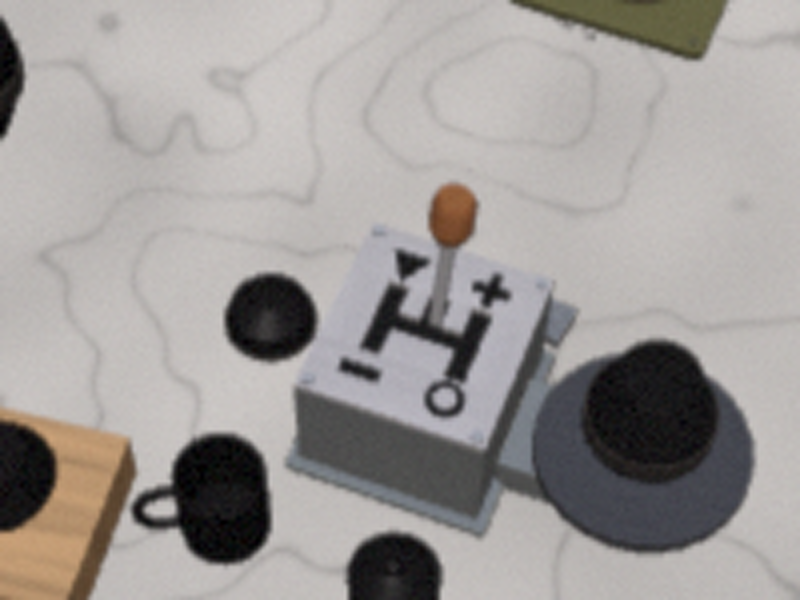

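View pics/top1.png

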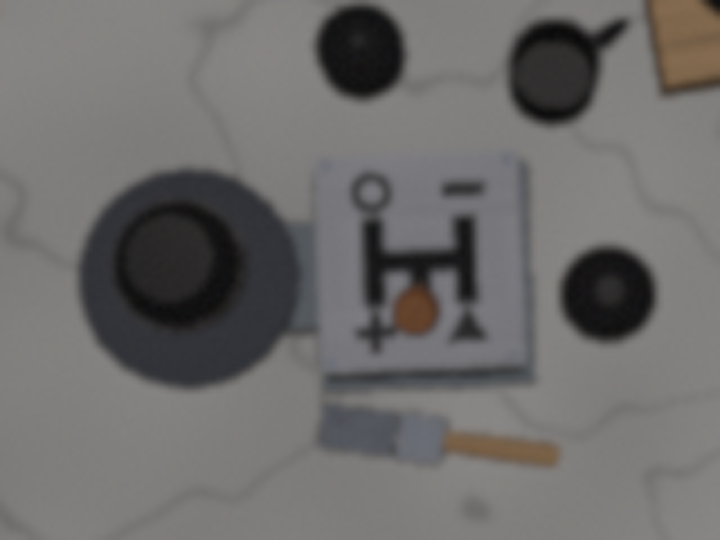

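View pics/top0.png

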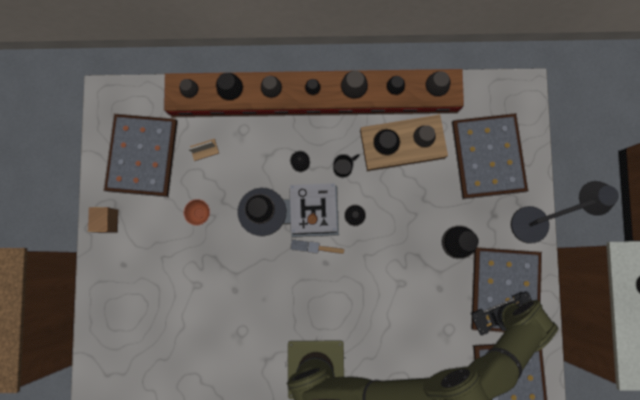

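The pictures show the triangle (top crop at about 467,328; scene crop at 410,263) at the robot-side, right-hand slot, own (-x, -y). The ring and bar are on the far side, and the cross is near left. Next I fit the gate pose.

```bash
python3 - <<'E'
from h import *
from scipy.optimize import least_squares
np.set_printoptions(precision=4,suppress=True)
own={"ring":(.055,.036),"bar":(.055,-.036),"cross":(-.055,.036),"tri":(-.055,-.036)}
top={"ring":(371,193),"bar":(464,188),"cross":(376,332),"tri":(467,328)}
sc={"tri":(410,263),"cross":(491,290),"bar":(359,370),"ring":(445,399)}
obs={"top":{k:((v[1]+.5)/4.5+150-.5,(v[0]+.5)/4.5+220-.5) for k,v in top.items()},"scene":{k:((v[1]+.5)/4+120-.5,(v[0]+.5)/4+230-.5) for k,v in sc.items()}}
def W(p,o,z=.135):
    c,s=np.cos(p[2]),np.sin(p[2]);return np.array([p[0]+c*o[0]-s*o[1],p[1]+s*o[0]+c*o[1],z])
def f(p,ns=("top","scene")): return np.concatenate([np.array(proj(n,W(p,own[k])))-obs[n][k] for n in ns for k in own])
for ns in [("top",),("scene",),("top","scene")]:
    r=least_squares(f,[.58,0,0],args=(ns,));print(ns,r.x,r.fun)
p=r.x
kn_t=((308+.5)/4.5+149.5,(415+.5)/4.5+219.5);kn_s=((216+.5)/4+119.5,(453+.5)/4+229.5)
K=tri([("top",kn_t),("scene",kn_s)]);print("knob",K)
c,s=np.cos(p[2]),np.sin(p[2]);d=K[:2]-p[:2];print("own",c*d[0]+s*d[1],-s*d[0]+c*d[1])
for t,n in [("wheel_pot","top"),("seed_pot","top"),("lidded_jar","top"),("black_mug","top"),("tall_vase","top"),("brush","top")]:
    viewer.camera("top")
    r=viewer.pinpoint(t,n)[:1];print(t,[atz(n,x["location"],.07 if t=="wheel_pot" else 0) for x in r])
E
```

```text
('top',) [0.5798 0.0004 0.0262] [-0.2454  0.0478  0.1067 -0.2147 -0.003  -0.0759  0.1396  0.2415]
('scene',) [0.5799 0.0012 0.0287] [-0.0629 -0.0717 -0.074   0.0849  0.0515  0.1939  0.0934 -0.2087]
('top', 'scene') [0.5798 0.0009 0.0276] [-0.2394 -0.0992  0.0848 -0.3629  0.0013 -0.1806  0.1157  0.1357 -0.1235
 -0.1986 -0.153  -0.0296  0.0067  0.1053  0.0314 -0.2865]
knob [0.5346 0.0014 0.232 ]
own -0.04518617820214482 0.0018345879821675412
wheel_pot [array([0.5695, 0.1918, 0.07  ])]
seed_pot [array([ 0.5501, -0.1521,  0.    ])]
lidded_jar [array([0.7661, 0.0518, 0.    ])]
black_mug [array([ 0.7521, -0.1162,  0.    ])]
tall_vase [array([ 0.4598, -0.5236,  0.    ])]
brush [array([ 0.4426, -0.0175,  0.    ])]
```

Request:
drive_tool(rows=[0,0,0,-0.2,0,0,0.04,0,0,0,-0.4,0,0,0.08,0,0,0,-0.48,0,0,0.112,0,0,0,-0.48,0,0,0.112,0,0,0,-0.48,0,0,0.112], force=10)

```text
clock: 2.2
ee_pos: [0.2322, -0.5799, 0.3583]
orientation: [-3.141, 0.0, 0.031]
force: [0.0, 0.3, -0.5]
width: 0.572
```

```bash
cat >> h.py <<'E'
from scipy.spatial.transform import Rotation as Ro
P=(.5798,.0009,.0276)
def go(ox,oy,z):
    """print tool shift (shares) to own-frame target"""
    s=sensors.observe();R=Ro.from_euler('xyz',s["orientation"])
    c,n=np.cos(P[2]),np.sin(P[2]);t=np.array([P[0]+c*ox-n*oy,P[1]+n*ox+c*oy,z])
    Rt=Ro.from_euler('xyz',[np.pi,0,P[2]])
    d=R.inv().apply(t-s["ee_pos"])/.25;w=(R.inv()*Rt).as_rotvec()/np.pi
    e=s["ee_pos"]-np.array([P[0],P[1],0]);own=[c*e[0]+n*e[1],-n*e[0]+c*e[1],e[2]]
    print("t",round(s["clock"],2),"own",np.round(own,4),"F",np.round(s["force"],1),"w",round(s["width"],3),"shift",np.round(d,4),"turn",np.round(w,4))
E
python3 -c "
from h import *
go(-.11,0,.33)"
```

```text
t 2.2 own [-0.3635 -0.5709  0.3583] F [ 0.   0.3 -0.5] w 0.572 shift [ 1.021  -2.2806  0.1138] turn [-0.0001  0.0001  0.001 ]
```

Request:
drive_tool(rows=[0,0.08,-0.18,0,0,0,0,0,0.16,-0.36,0,0,0,0,0,0.24,-0.54,0,0,0,0,0,0.32,-0.72,0,0,0,0,0,0.4,-0.9,0,0,0,0])

```text
clock: 2.7
ee_pos: [0.3248, -0.3492, 0.3566]
orientation: [-3.138, 0.003, 0.032]
force: [0.1, 0.4, 0.2]
width: 0.119
```

Request:
drive_tool(rows=[0,0.08,-0.18,0,0,0,0,0,0.16,-0.36,0,0,0,0,0,0.24,-0.54,0,0,0,0,0,0.32,-0.72,0,0,0,0,0,0.4,-0.9,0,0,0,0])

```text
clock: 3.2
ee_pos: [0.4166, -0.119, 0.3555]
orientation: [-3.138, 0.007, 0.034]
force: [0.8, 0.6, 0.9]
width: 0.009
```

```bash
python3 -c "
from h import *
go(-.11,0,.33)"
```

```text
t 3.2 own [-0.1665 -0.1154  0.3555] F [0.8 0.6 0.9] w 0.009 shift [ 0.2294 -0.4597  0.1022] turn [-0.0013  0.0021  0.002 ]
```

Request:
drive_tool(rows=[0,0.08,-0.16,0.03,0,0,0,0,0.16,-0.32,0.06,0,0,0,0,0.23,-0.46,0.1,-0.001,0.002,0.002,0,0.23,-0.46,0.1,-0.001,0.002,0.002,0,0.23,-0.46,0.1,-0.001,0.002,0.002])

```text
clock: 3.7
ee_pos: [0.4688, -0.0017, 0.3288]
orientation: [-3.141, 0.005, 0.031]
force: [0.2, -0.4, -0.5]
width: 0.009
```

```bash
python3 -c "
from h import *
go(-.11,0,.207)
snap('scene','s2.png',(120,270,230,430),4)
snap('wrist','w2.png')"
```

```text
t 3.7 own [-0.1111  0.0005  0.3288] F [ 0.2 -0.4 -0.5] w 0.009 shift [0.0066 0.0023 0.4873] turn [-0.0002  0.0015  0.001 ]
```

View pics/s2.png

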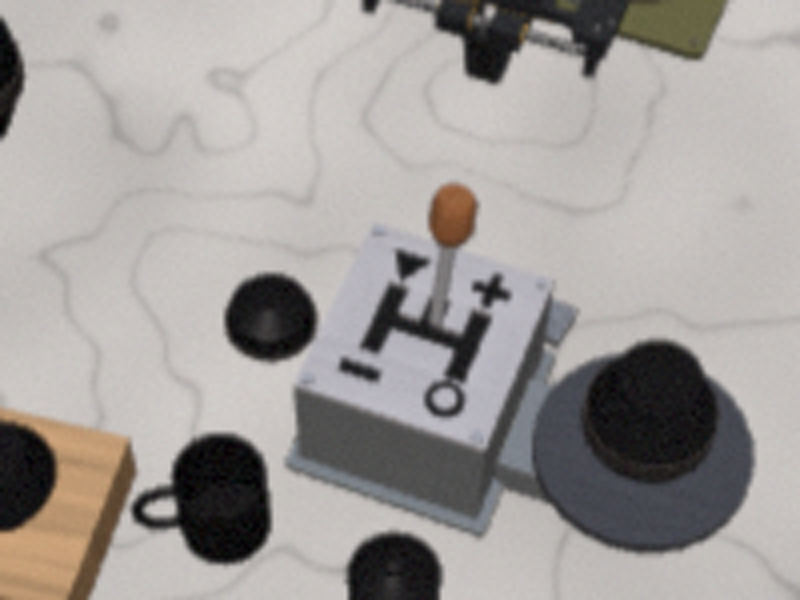

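View pics/w2.png

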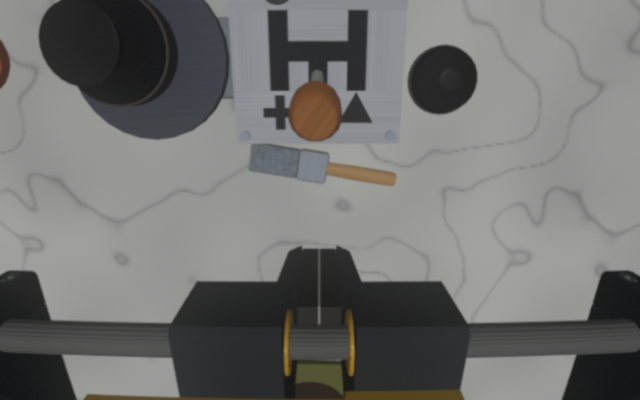

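The wrist view shows the shut fingers (col 319) lined up with the knob (col 315, row 110), and the triangle just right of it. I'll lower behind the knob next.

Request:
drive_tool(rows=[0,0,0,0.15,0,0,0,0,0,0,0.3,0,0,0,0,0,0,0.45,0,0,0,0,0,0,0.48,0,0.001,0.001,0,0,0,0.48,0,0.001,0.001])

```text
clock: 4.3
ee_pos: [0.4677, -0.005, 0.2093]
orientation: [3.141, 0.002, 0.021]
force: [0.3, -0.0, 0.3]
width: 0.004
```

```bash
python3 -c "
from h import *
go(-.04,0,.207)
snap('scene','s3.png',(120,270,230,430),4)"
```

```text
t 4.3 own [-0.1122 -0.0028  0.2093] F [ 0.3 -0.   0.3] w 0.004 shift [ 0.2888 -0.013   0.0085] turn [ 0.0003  0.0008 -0.0021]
```

View pics/s3.png

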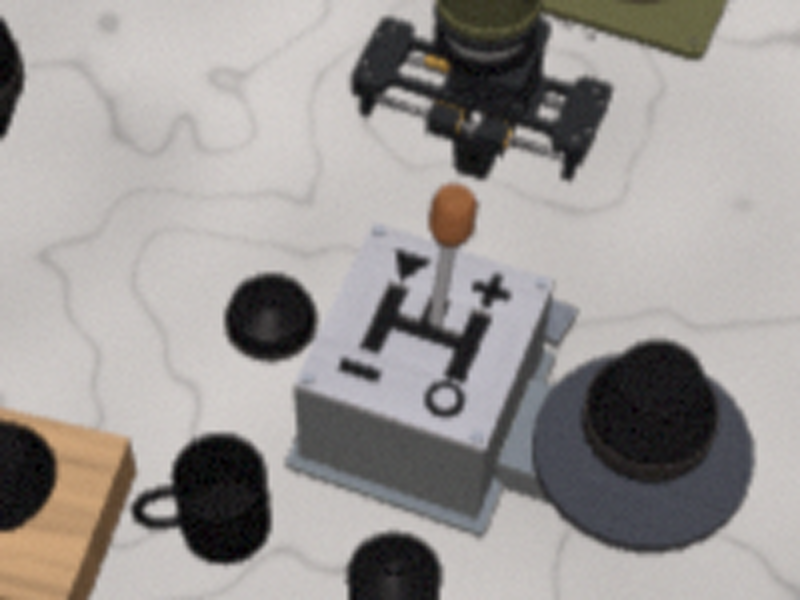

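Request:
drive_tool(rows=[0,0.05,-0.01,0,0,0,-0.002,0,0.09,-0.012,0,0,0,-0.002,0,0.13,-0.012,0,0,0,-0.002,0,0.17,-0.012,0,0,0,-0.002,0,0.2,-0.012,0,0,0,-0.002])

```text
clock: 4.85
ee_pos: [0.5185, -0.0005, 0.2107]
orientation: [3.141, 0.001, 0.028]
force: [-4.1, 0.0, 2.0]
width: 0.009
```

```bash
python3 -c "
from h import *
go(-.027,0,.207)
snap('wrist','w4.png')
snap('scene','s4.png',(120,270,230,430),4)"
```

```text
t 4.85 own [-0.0613  0.0003  0.2107] F [-4.1  0.   2. ] w 0.009 shift [0.1373 0.0011 0.0146] turn [0.0002 0.0004 0.    ]
```

View pics/w4.png

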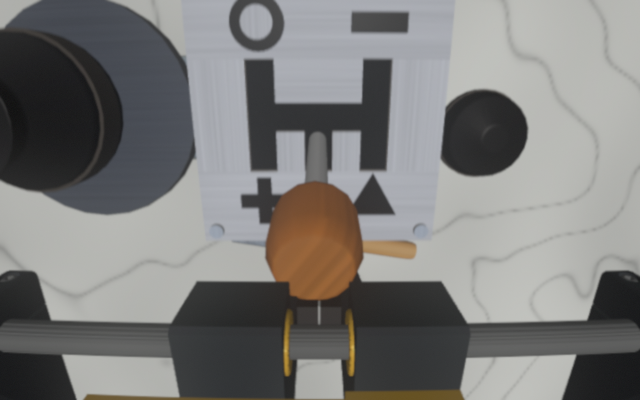

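View pics/s4.png

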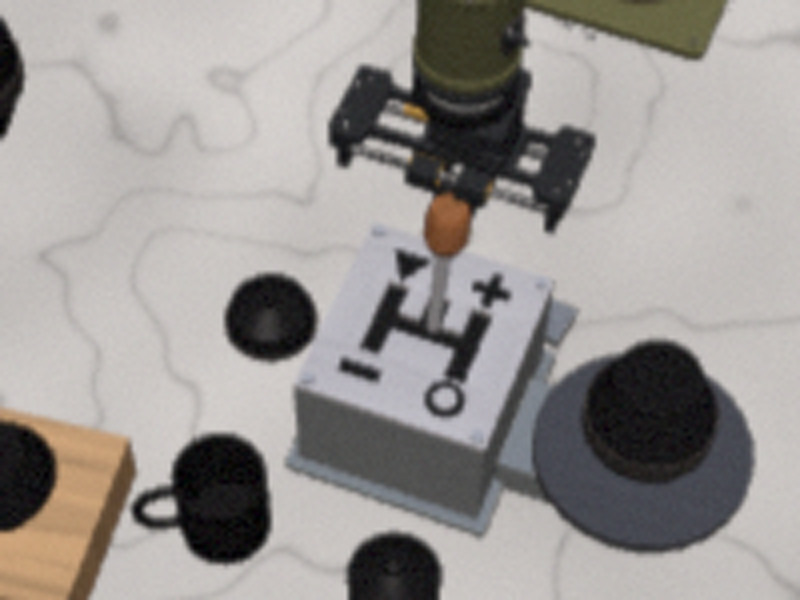

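Contact is made (4 N) and the lever is moving. I'll keep pushing to the channel.

Request:
drive_tool(rows=[0,0.03,0,0.005,0,0,0,0,0.055,0,0.01,0,0,0,0,0.08,0,0.01,0,0,0,0,0.105,0,0.01,0,0,0,0,0.12,0,0.01,0,0,0])

```text
clock: 5.45
ee_pos: [0.5501, 0.0006, 0.208]
orientation: [3.141, -0.001, 0.028]
force: [-3.0, 0.4, 3.3]
width: 0.009
```

```bash
cat >> h.py <<'E'
def knob():
    o=[]
    for n in ["top","scene"]:
        im=np.array(viewer.camera(n)).astype(int);r,g,b=im[...,0],im[...,1],im[...,2]
        rc=proj(n,(P[0],P[1],.23));m=((r-b)>45)&(r>70)
        R,C=np.nonzero(m);k=(np.hypot(R-rc[0],C-rc[1])<32)
        if k.sum()>5: o.append((n,(R[k].mean(),C[k].mean())));print(n,k.sum(),np.round(o[-1][1],1))
    c,s=np.cos(P[2]),np.sin(P[2])
    def ow(K): d=K[:2]-np.array(P[:2]);return np.round([c*d[0]+s*d[1],-s*d[0]+c*d[1],K[2]],4)
    if len(o)==2: print("knob tri",ow(tri(o)))
    for q in o: print(q[0],"at z.23",ow(atz(*q,.23)))
E
python3 -c "
from h import *
go(-.027,0,.207)
knob()
snap('scene','s5.png',(120,270,230,430),4)"
```

```text
t 5.45 own [-0.0297  0.0005  0.208 ] F [-3.   0.4  3.3] w 0.009 shift [0.0108 0.0019 0.0038] turn [ 0.0001 -0.0003  0.    ]
scene 131 [180.6 337.4]
scene at z.23 [-0.0158 -0.0047  0.23  ]
```

View pics/s5.png

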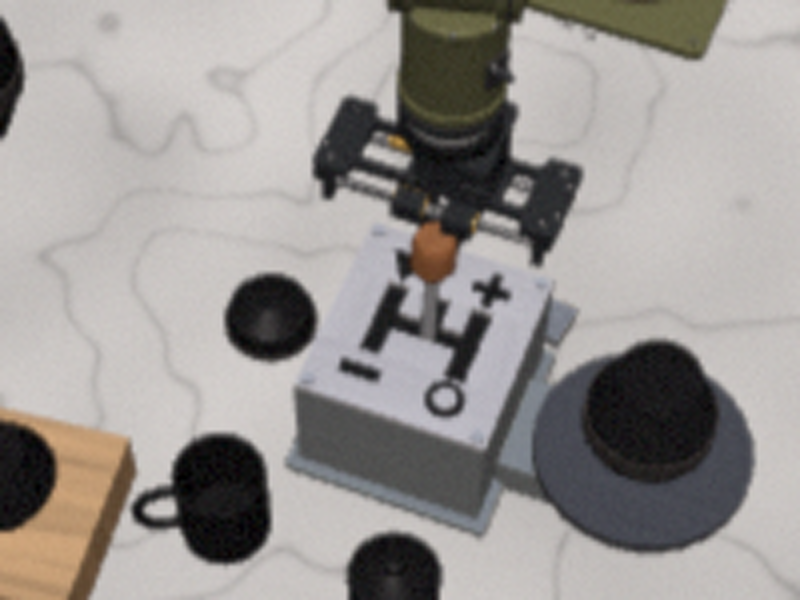

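Request:
drive_tool(rows=[0,0.01,0,0,0,0,0,0,0.02,0,0,0,0,0,0,0.03,0,0,0,0,0,0,0.03,0,0,0,0,0,0,0.03,0,0,0,0,0])

```text
clock: 6.1
ee_pos: [0.5572, 0.0007, 0.2079]
orientation: [3.141, -0.001, 0.028]
force: [-2.7, 0.3, 1.6]
width: 0.004
```

```bash
python3 -c "
from h import *
go(-.027,0,.207)
knob()
snap('wrist','w6.png')
for n in ['scene','wrist']:
  for t in ['knob','neck','shaft_gate']: print(n,t,[(np.round(x['location'],1),round(x['confidence'],2),np.round(atz(n,x['location'],{'knob':.235,'neck':.195,'shaft_gate':.1355}[t]),4)) for x in viewer.pinpoint(t,n)[:2]])
"
```

```text
t 6.1 own [-0.0226  0.0004  0.2079] F [-2.7  0.3  1.6] w 0.004 shift [-0.0178  0.0017  0.0036] turn [ 0.0001 -0.0004 -0.    ]
scene 135 [182.  336.4]
scene at z.23 [-0.0099 -0.0057  0.23  ]
scene knob [(array([187.1, 334.7]), 0.71, array([ 0.5928, -0.0013,  0.235 ]))]
scene neck [(array([191. , 337.5]), 0.46, array([0.5771, 0.0026, 0.195 ]))]
scene shaft_gate [(array([201.8, 334.4]), 0.55, array([ 0.582 , -0.0043,  0.1355]))]
wrist knob [(array([242. , 313.9]), 0.59, array([0.5818, 0.002 , 0.235 ]))]
wrist neck [(array([145.9, 318.9]), 0.67, array([0.6117, 0.0008, 0.195 ]))]
wrist shaft_gate [(array([180.2, 315.5]), 0.82, array([0.5794, 0.002 , 0.1355]))]
```

View pics/w6.png

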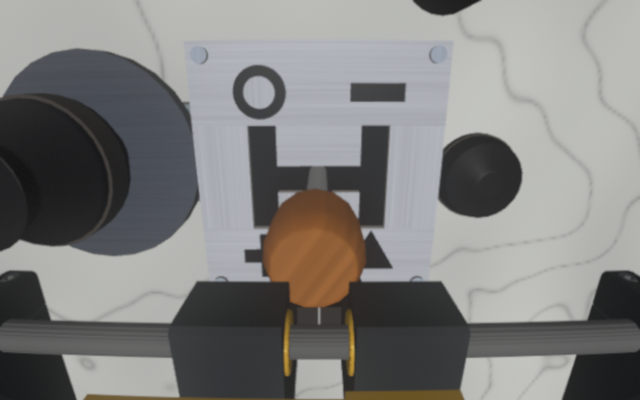

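The shaft now sits in the cross channel (wrist view, about row 172, col 317), with the knob roughly 2 mm past centre. Next I back off, rise and go round to its left side.

Request:
drive_tool(rows=[0,-0.06,0,0,0,0,0,0,-0.12,0,-0.05,0,0,0,0,-0.12,-0.05,-0.25,0,0,0,0,-0.12,-0.15,-0.38,0,0,0,0,-0.12,-0.25,-0.4,0,0,0])

```text
clock: 7.05
ee_pos: [0.5288, 0.0633, 0.3124]
orientation: [-3.14, -0.012, 0.026]
force: [0.9, 0.1, 0.1]
width: 0.006
```

```bash
python3 -c "
from h import *
go(0.002,.065,.30)
knob()"
```

```text
t 7.05 own [-0.0492  0.0638  0.3124] F [0.9 0.1 0.1] w 0.006 shift [ 0.2043 -0.0053  0.0522] turn [-0.0005 -0.0038 -0.0007]
top 30 [202.2 310.5]
scene 124 [184.3 337.1]
knob tri [0.0067 0.003  0.2445]
top at z.23 [0.0081 0.004  0.23  ]
scene at z.23 [-0.0027 -0.0007  0.23  ]
```

Request:
drive_tool(rows=[0,0.12,0,0.04,0,-0.002,0,0,0.205,-0.01,0.1,0,-0.004,0,0,0.205,-0.01,0.25,0,-0.004,0,0,0.205,-0.01,0.42,0,-0.004,0,0,0.205,-0.01,0.42,0,-0.004,0])

```text
clock: 7.65
ee_pos: [0.5752, 0.0693, 0.1997]
orientation: [-3.141, 0.017, 0.033]
force: [-1.1, -1.2, -0.7]
width: 0.003
```

```bash
python3 -c "
from h import *
go(0.002,.035,.207)
knob()
snap('wrist','w7.png')
snap('scene','s7.png',(120,270,230,430),4)"
```

```text
t 7.65 own [-0.0027  0.0685  0.1997] F [-1.1 -1.2 -0.7] w 0.003 shift [ 0.0177  0.1343 -0.0294] turn [-0.0002  0.0053  0.0017]
top 9 [203.2 308.6]
scene 99 [184.1 338.9]
knob tri [0.0039 0.0088 0.2449]
top at z.23 [0.005  0.0106 0.23  ]
scene at z.23 [-0.0056  0.0042  0.23  ]
```

View pics/w7.png

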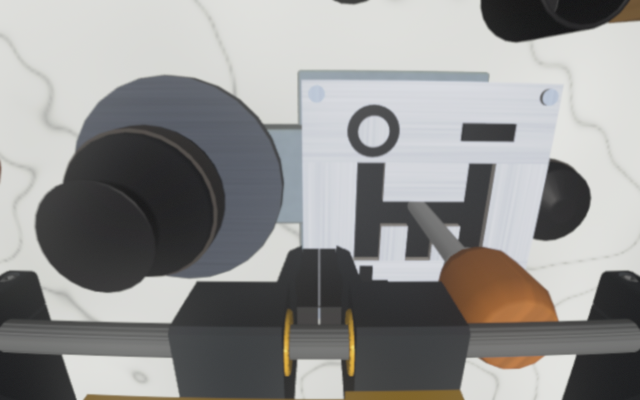

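View pics/s7.png

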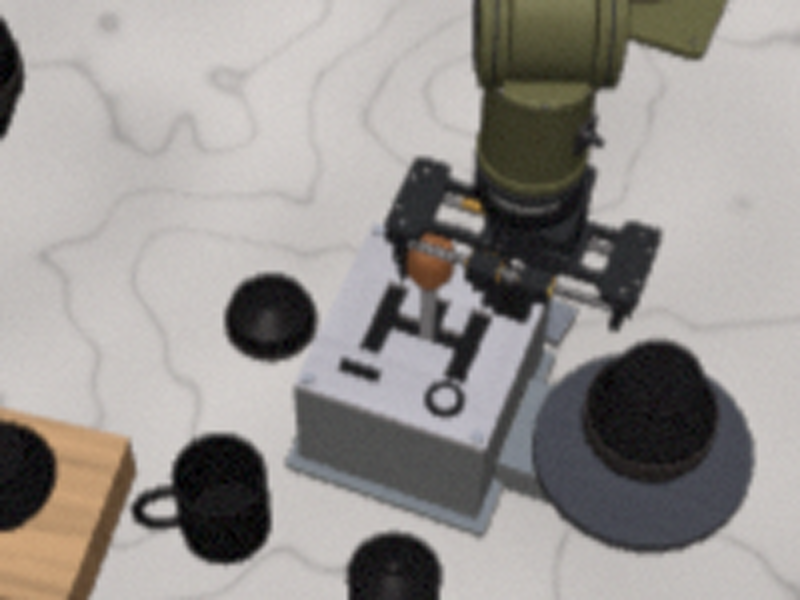

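The fingers are at the knob's left. I raise about 10 mm for palm clearance and bring them to contact.

Request:
drive_tool(rows=[0,0.02,0,-0.04,0,0.005,0.001,0,0.02,0.04,-0.05,0,0.005,0.001,0,0.02,0.08,-0.05,0,0.005,0.001,0,0.02,0.11,-0.05,0,0.005,0.001,0,0.02,0.13,-0.05,0,0.005,0.001])

```text
clock: 8.35
ee_pos: [0.5863, 0.0372, 0.2196]
orientation: [-3.139, -0.014, 0.028]
force: [-0.4, 0.3, -0.2]
width: 0.002
```

```bash
python3 -c "
from h import *
go(0.002,-.034,.212)
snap('wrist','w8.png')"
```

```text
t 8.35 own [0.0075 0.0361 0.2196] F [-0.4  0.3 -0.2] w 0.002 shift [-0.0227  0.2805  0.0294] turn [-0.001  -0.0044  0.0001]
```

View pics/w8.png

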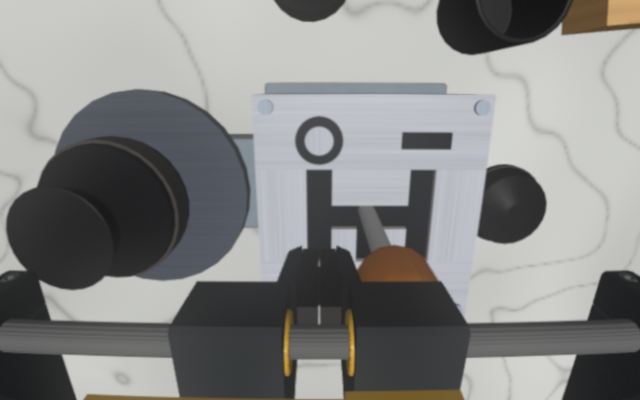

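Request:
drive_tool(rows=[0,-0.02,0.02,0.02,-0.001,-0.003,0,0,-0.02,0.05,0.03,-0.001,-0.004,0,0,-0.02,0.08,0.03,-0.001,-0.004,0,0,-0.02,0.11,0.03,-0.001,-0.004,0,0,-0.02,0.14,0.03,-0.001,-0.004,0])

```text
clock: 8.9
ee_pos: [0.582, 0.0012, 0.2113]
orientation: [3.142, 0.0, 0.027]
force: [0.9, 3.7, -2.3]
width: 0.004
```

```bash
python3 -c "
from h import *
go(0.002,-.034,.212)
snap('wrist','w9.png');snap('scene','s9.png',(120,270,230,430),4)
"
```

```text
t 8.9 own [2.200e-03 2.000e-04 2.113e-01] F [ 0.9  3.7 -2.3] w 0.004 shift [-0.0007  0.1368 -0.0029] turn [ 0.      0.     -0.0001]
```

View pics/w9.png

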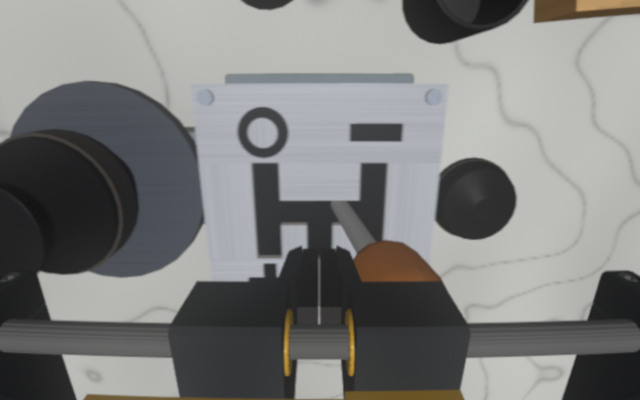

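View pics/s9.png

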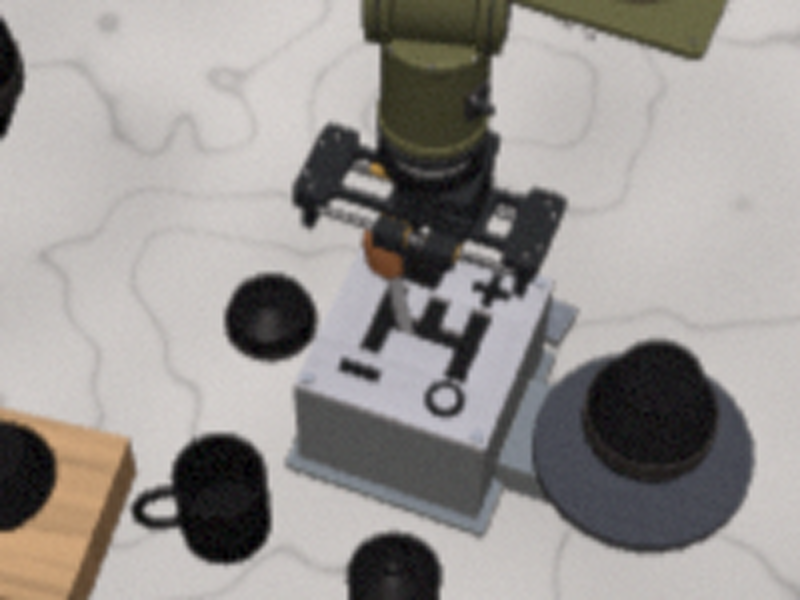

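The lever is sliding along the channel at about 4 N. I continue to the right end.

Request:
drive_tool(rows=[0,0,0.03,0.01,0,0,0,0,0,0.06,0.015,0,0,0,0,0,0.09,0.02,0,0,0,0,0,0.115,0.02,0,0,0,0,0,0.128,0.02,0,0,0])

```text
clock: 9.5
ee_pos: [0.5825, -0.0333, 0.206]
orientation: [3.14, 0.001, 0.024]
force: [0.5, 3.5, -1.6]
width: 0.002
```

```bash
python3 -c "
from h import *
go(0.002,-.036,.207)
snap('wrist','w10.png');snap('scene','s10.png',(120,270,230,430),4)
"
```

```text
t 9.5 own [ 0.0017 -0.0343  0.206 ] F [ 0.5  3.5 -1.6] w 0.002 shift [ 0.0011  0.0069 -0.004 ] turn [ 0.0005  0.0003 -0.0011]
```

View pics/w10.png

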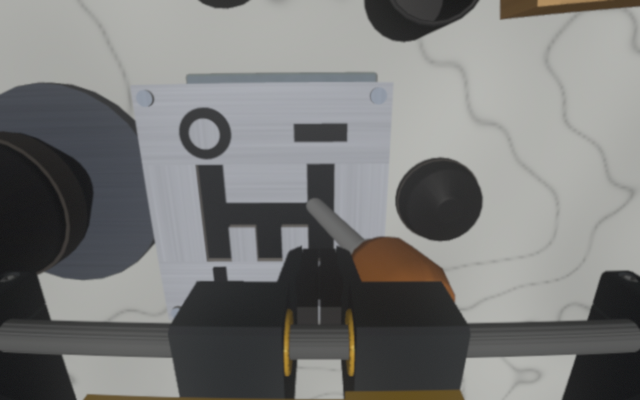

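View pics/s10.png

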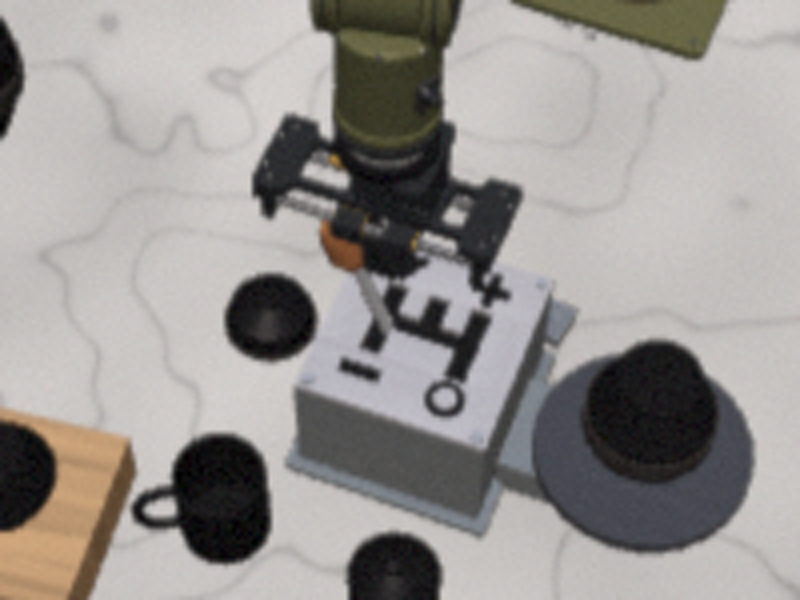

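The shaft's foot (col ~316) is about 2–3 mm left of the slot's centre (col ~321), so I nudge it about 4 mm more at the knob.

Request:
drive_tool(rows=[0,0,0.007,0,0,0,0,0,0,0.014,0,0,0,0,0,0,0.02,0,0,0,0,0,0,0.022,0,0,0,0,0,0,0.022,0,0,0,0])

```text
clock: 10.1
ee_pos: [0.5825, -0.0354, 0.2058]
orientation: [-3.139, 0.001, 0.027]
force: [0.1, 7.2, -2.4]
width: 0.002
```

```bash
python3 -c "
from h import *
go(0.002,0.0,.29)
snap('wrist','w11.png',(140,300,220,440),3.6)
print([(x['location'],x['confidence'],atz('wrist',x['location'],.1325)) for x in viewer.pinpoint('shaft_gate','wrist')])
"
```

```text
t 10.1 own [ 0.0017 -0.0363  0.2058] F [ 0.1  7.2 -2.4] w 0.002 shift [ 0.0006 -0.1461 -0.3364] turn [-0.0007  0.0004 -0.0002]
[([212.2, 316.3], 0.95, array([ 0.58202937, -0.03499481,  0.1325    ]))]
```

View pics/w11.png

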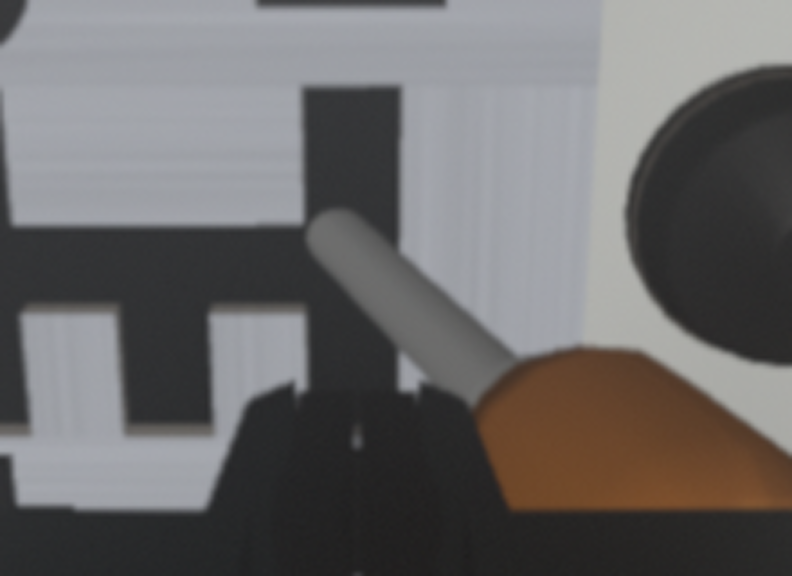

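Force rose to 7 N: the lever is at the channel's end, and the shaft is at own y ≈ -36 mm. Now I go round to its far side.

Request:
drive_tool(rows=[0,0,-0.06,0,0,0,0,0,0,-0.12,-0.05,0,0,0,0,0.05,-0.12,-0.25,0,0,0,0,0.13,-0.12,-0.38,0,0,0,0,0.22,-0.06,-0.38,0,0,0])

```text
clock: 10.7
ee_pos: [0.6407, -0.0152, 0.3084]
orientation: [-3.138, -0.011, 0.031]
force: [1.2, 0.7, -1.2]
width: 0.005
```

```bash
python3 -c "
from h import *
go(0.06,-.069,.30)
knob()"
```

```text
t 10.7 own [ 0.0605 -0.0177  0.3084] F [ 1.2  0.7 -1.2] w 0.005 shift [-0.003   0.2052  0.0327] turn [-0.0012 -0.0035  0.0012]
scene 48 [180.9 314.2]
scene at z.23 [ 0.0113 -0.0701  0.23  ]
```

Request:
drive_tool(rows=[0,0,0.1,0.03,0,-0.002,0,0,0,0.2,0.05,-0.001,-0.003,0.001,0,0,0.205,0.2,-0.001,-0.003,0.001,0,0,0.205,0.36,-0.001,-0.003,0.001,0,0,0.205,0.39,-0.001,-0.003,0.001])

```text
clock: 11.3
ee_pos: [0.6378, -0.0718, 0.2016]
orientation: [3.138, 0.015, 0.022]
force: [-0.3, -0.1, -0.2]
width: 0.004
```

```bash
python3 -c "
from h import *
go(0.03,-.07,.207)
snap('wrist','w12.png');snap('scene','s12.png',(120,270,230,430),4);snap('top','t12.png',(150,270,220,380),4.5)
"
```

```text
t 11.3 own [ 0.056  -0.0743  0.2016] F [-0.3 -0.1 -0.2] w 0.004 shift [-0.1044 -0.0164 -0.0199] turn [ 0.0012  0.0047 -0.0019]
```

View pics/s12.png

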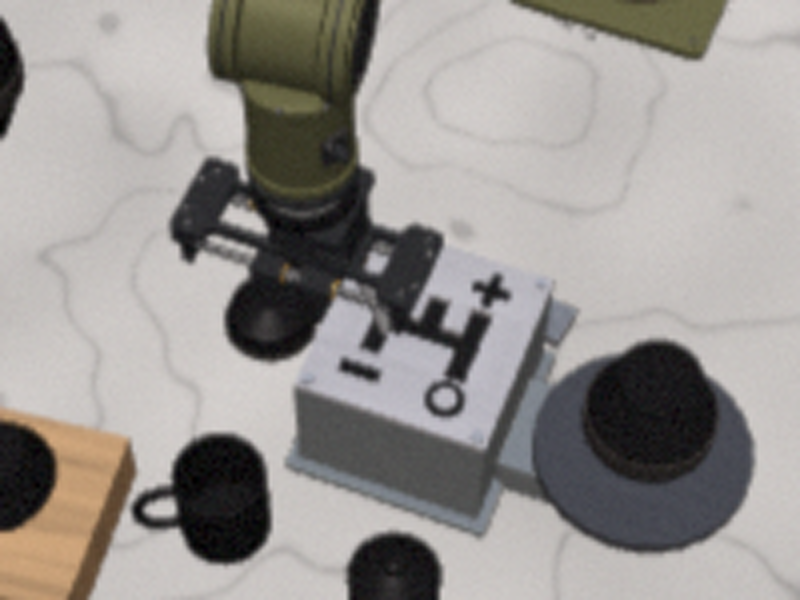

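View pics/w12.png

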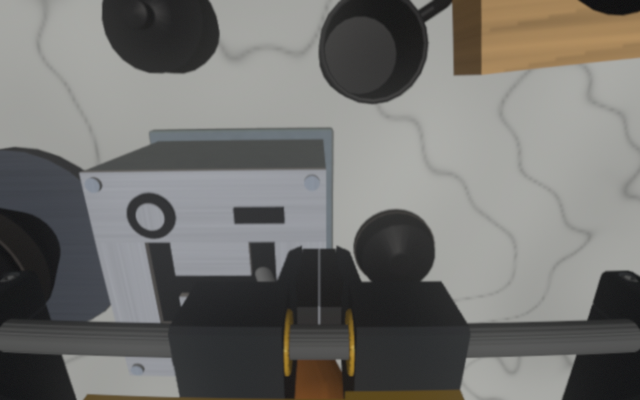

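The fingers are behind the knob and aligned (col 319). Now I push towards the robot.

Request:
drive_tool(rows=[0,-0.04,-0.013,-0.02,0.001,0.004,-0.002,0,-0.08,-0.013,-0.02,0.001,0.004,-0.002,0,-0.11,-0.013,-0.02,0.001,0.004,-0.002,0,-0.14,-0.013,-0.02,0.001,0.004,-0.002,0,-0.17,-0.013,-0.02,0.001,0.004,-0.002])

```text
clock: 11.95
ee_pos: [0.6016, -0.0692, 0.2137]
orientation: [3.141, -0.014, 0.028]
force: [3.1, 0.2, 2.5]
width: 0.001
```

```bash
python3 -c "
from h import *
go(-.023,-.07,.204)
snap('wrist','w13.png');snap('scene','s13.png',(120,270,230,430),4)
"
```

```text
t 11.95 own [ 0.0199 -0.0707  0.2137] F [3.1 0.2 2.5] w 0.001 shift [-0.172  -0.0028  0.0361] turn [ 0.0003 -0.0046  0.0001]
```

View pics/s13.png

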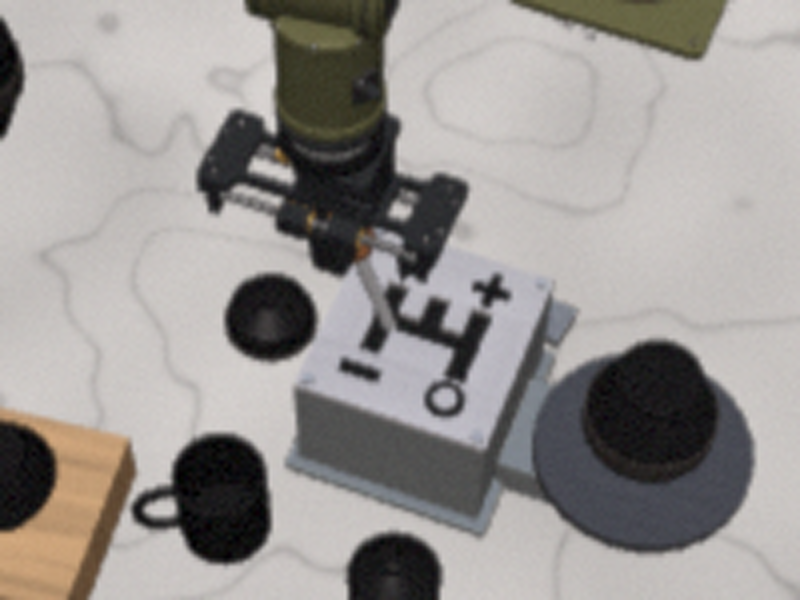

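View pics/w13.png

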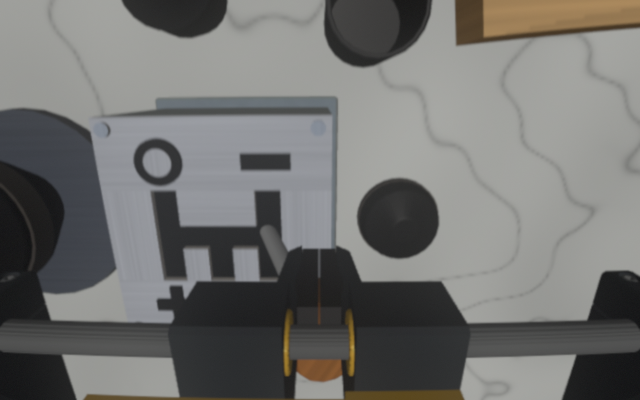

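Request:
drive_tool(rows=[0,-0.03,0,0.01,0,-0.002,0,0,-0.06,0,0.02,0,-0.004,0,0,-0.09,0,0.03,0,-0.004,0,0,-0.12,0,0.035,0,-0.004,0,0,-0.14,0,0.035,0,-0.004,0])

```text
clock: 12.55
ee_pos: [0.564, -0.0697, 0.2033]
orientation: [3.142, 0.003, 0.028]
force: [3.4, 1.8, -2.6]
width: 0.002
```

```bash
python3 -c "
from h import *
go(-.023,-.07,.204)
"
```

```text
t 12.55 own [-0.0178 -0.0701  0.2033] F [ 3.4  1.8 -2.6] w 0.002 shift [-0.021  -0.0006 -0.0029] turn [0.     0.001  0.0002]
```

Still a free 3–4 N drag. I continue in small steps until the force rises at the slot's end.

Request:
drive_tool(rows=[0,-0.01,0,0,0,0,0,0,-0.017,0,0,0,0,0,0,-0.024,0,0,0,0,0,0,-0.028,0,0,0,0,0,0,-0.028,0,0,0,0,0])

```text
clock: 13.05
ee_pos: [0.5587, -0.0694, 0.2031]
orientation: [-3.141, -0.0, 0.029]
force: [7.8, 2.5, -5.9]
width: 0.005
```

```bash
python3 -c "
from h import *
go(-.028,-.07,.204)
snap('wrist','w14.png')
for n in ['wrist','scene']:
  if n=='scene': snap('scene','s14.png',(120,270,230,430),4)
  print([(x['location'],x['confidence'],atz(n,x['location'],.1325)) for x in viewer.pinpoint('shaft_gate',n)])
c,s=np.cos(P[2]),np.sin(P[2]);a,b=-.055,-.036;print('tri',P[0]+c*a-s*b,P[1]+s*a+c*b)
"
```

```text
t 13.05 own [-0.023  -0.0697  0.2031] F [ 7.8  2.5 -5.9] w 0.005 shift [-0.02    0.0011 -0.0035] turn [-0.0002 -0.0001  0.0003]
[([217.3, 264.7], 0.96, array([ 0.55479194, -0.03463658,  0.1325    ])), ([259.6, 268.3], 0.65, array([ 0.52314121, -0.0364675 ,  0.1325    ]))]
[([191.9, 324.3], 0.47, array([ 0.55774016, -0.04995435,  0.1325    ]))]
tri 0.5258144209275779 -0.03660409647245573
```

View pics/w14.png

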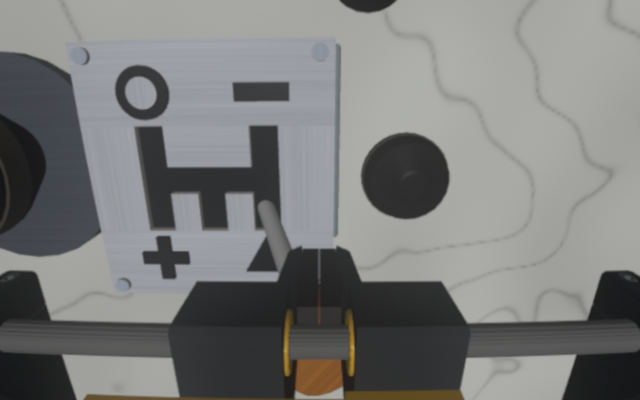

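View pics/s14.png

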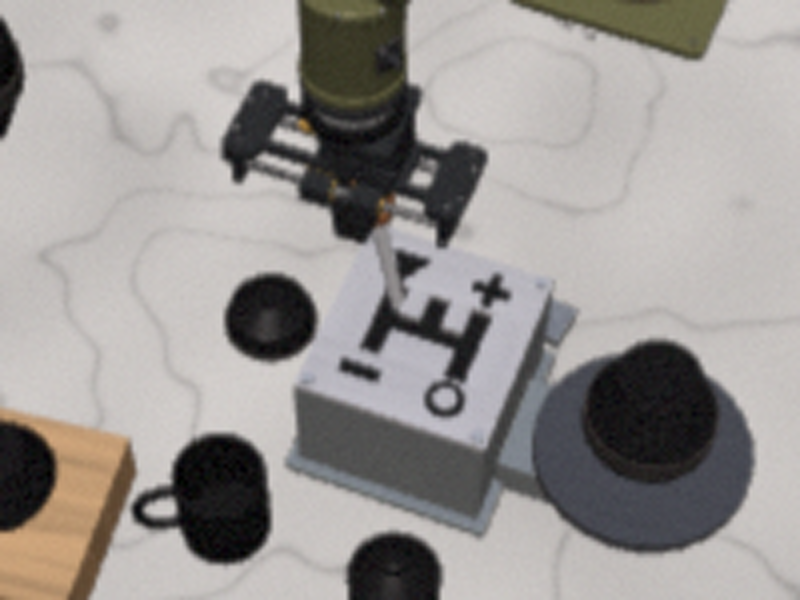

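Request:
drive_tool(rows=[0,-0.006,0,0,0,0,0,0,-0.012,0,0,0,0,0,0,-0.016,0,0,0,0,0,0,-0.02,0,0,0,0,0,0,-0.02,0,0,0,0,0])

```text
clock: 13.75
ee_pos: [0.5581, -0.0693, 0.2033]
orientation: [-3.14, -0.009, 0.029]
force: [12.3, 0.9, -8.6]
width: 0.004
```

```bash
python3 -c "
from h import *
go(-.028,-.07,.204)
snap('wrist','w15.png',(160,300,180,320),5)
for t in ['shaft_gate','mark_triangle']: print(t,[(x['location'],x['confidence'],atz('wrist',x['location'],.1325)) for x in viewer.pinpoint(t,'wrist')])
"
```

```text
t 13.75 own [-0.0236 -0.0695  0.2033] F [12.3  0.9 -8.6] w 0.004 shift [-0.0175  0.0019 -0.0029] turn [-0.0004 -0.003   0.0003]
shaft_gate [([217.4, 267.7], 0.85, array([ 0.55468722, -0.03635345,  0.1325    ]))]
mark_triangle [([259.8, 267.8], 0.78, array([ 0.52300141, -0.03586251,  0.1325    ])), ([93.9, 145.0], 0.34, array([0.63303053, 0.03791863, 0.1325    ]))]
```

View pics/w15.png

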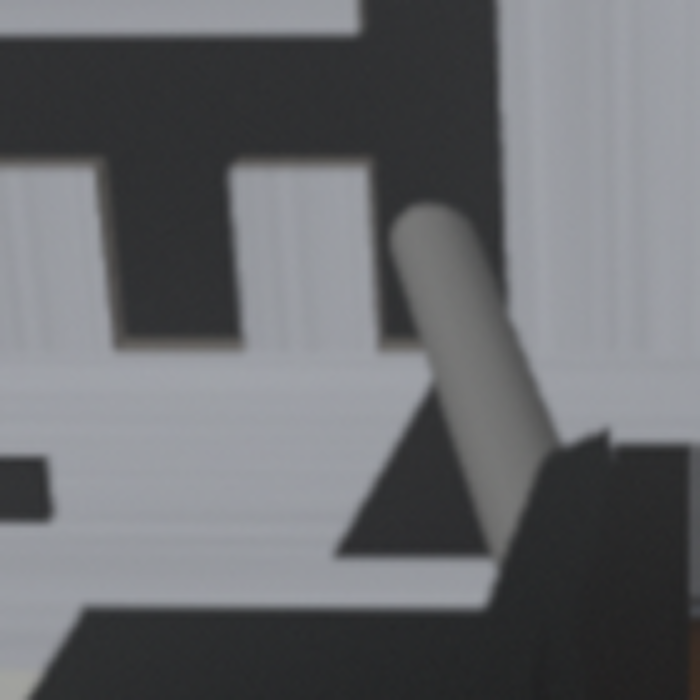

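Request:
drive_tool(rows=[0,-0.01,0,0,0,0,0,0,-0.02,0,0,0,0,0,0,-0.028,0,0,0,0,0,0,-0.028,0,0,0,0,0,0,-0.028,0,0,0,0,0])

```text
clock: 14.4
ee_pos: [0.5577, -0.069, 0.2039]
orientation: [-3.139, -0.023, 0.029]
force: [15.2, 0.6, -12.3]
width: 0.009
```

```bash
python3 -c "
from h import *
go(-.028,-.07,.204)
"
```

```text
t 14.4 own [-0.024  -0.0693  0.2039] F [ 15.2   0.6 -12.3] w 0.009 shift [-0.016   0.0027 -0.0009] turn [-0.0007 -0.0073  0.0004]
```

The tool moved only 0.4 mm more while the force rose to 15 N, so the lever is on a hard stop. Now I back off, rise and check.

Request:
drive_tool(rows=[0,0.06,0,0,0,0,0,0,0.15,0,0,0,-0.005,0,0,0.22,0,-0.1,0,-0.007,0,0,0.22,0,-0.3,0,-0.007,0,0,0.22,0,-0.48,0,-0.007,0])

```text
clock: 14.9
ee_pos: [0.6084, -0.0687, 0.3255]
orientation: [-3.14, 0.004, 0.028]
force: [0.1, 0.5, -0.2]
width: 0.002
```

Request:
drive_tool(rows=[0,0,-0.1,-0.05,0,0,0,0,0,-0.3,-0.15,0,0,0,0,0,-0.5,-0.2,0,0,0,0,0,-0.6,-0.2,0,0,0,0,0,-0.6,-0.2,0,0,0])

```text
clock: 15.4
ee_pos: [0.6024, 0.0875, 0.3758]
orientation: [-3.137, 0.007, 0.038]
force: [-0.9, -0.3, 0.3]
width: 0.008
```

```bash
python3 -c "
from h import *
go(-.028,-.07,.204)
knob()
snap('scene','s16.png',(120,270,230,430),4);snap('top','t16.png',(150,270,220,380),4.5);snap('wrist','w16.png')
for n in ['scene','top','wrist']:
  for t in ['knob','shaft_gate','mark_triangle']: print(n,t,[(x['location'],x['confidence'],atz(n,x['location'],.218 if t=='knob' else .1325)) for x in viewer.pinpoint(t,n)[:2]])
"
```

```text
t 15.4 own [0.0249 0.0859 0.3758] F [-0.9 -0.3  0.3] w 0.008 shift [-0.2131  0.6247  0.686 ] turn [-0.0015  0.0022  0.0032]
top 60 [219.3 333.2]
scene 134 [167.9 322.3]
knob tri [-0.0511 -0.0687  0.2193]
top at z.23 [-0.0517 -0.0692  0.23  ]
scene at z.23 [-0.0438 -0.0652  0.23  ]
scene knob [([172.0, 321.0], 0.74, array([ 0.54585094, -0.06656676,  0.218     ])), ([220.1, 334.1], 0.44, array([0.69016293, 0.03743704, 0.218     ]))]
scene shaft_gate [([191.8, 328.0], 0.52, array([ 0.55260247, -0.03901202,  0.1325    ]))]
scene mark_triangle [([188.0, 333.2], 0.38, array([ 0.53201185, -0.02918004,  0.1325    ]))]
top knob [([219.1, 331.7], 0.59, array([ 0.53165564, -0.06488252,  0.218     ]))]
top shaft_gate [([213.0, 319.9], 0.56, array([ 0.55997277, -0.02421574,  0.1325    ]))]
top mark_triangle [([222.5, 324.2], 0.55, array([ 0.5263905 , -0.03899353,  0.1325    ]))]
wrist knob [([252.8, 468.1], 0.83, array([ 0.53343751, -0.06921174,  0.218     ]))]
wrist shaft_gate [([202.9, 409.3], 0.9, array([ 0.55485471, -0.02935287,  0.1325    ]))]
wrist mark_triangle [([241.5, 369.6], 0.59, array([0.50337597, 0.01434389, 0.1325    ])), ([222.8, 412.0], 0.57, array([ 0.52952466, -0.0353484 ,  0.1325    ]))]
```

View pics/s16.png

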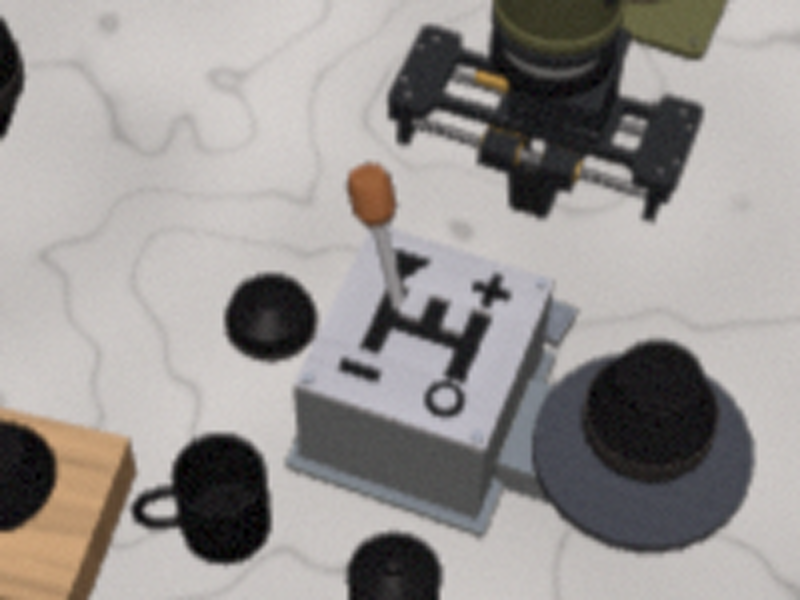

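View pics/w16.png

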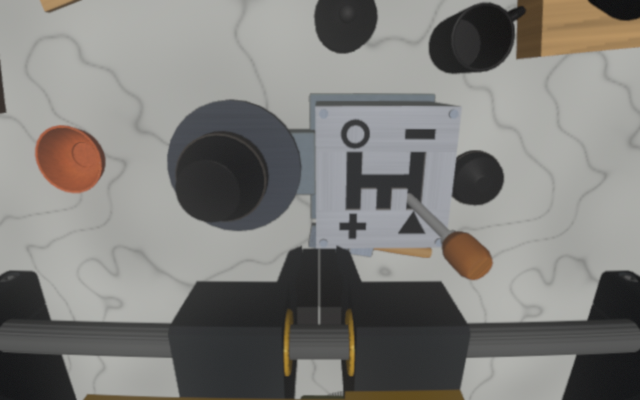

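View pics/t16.png

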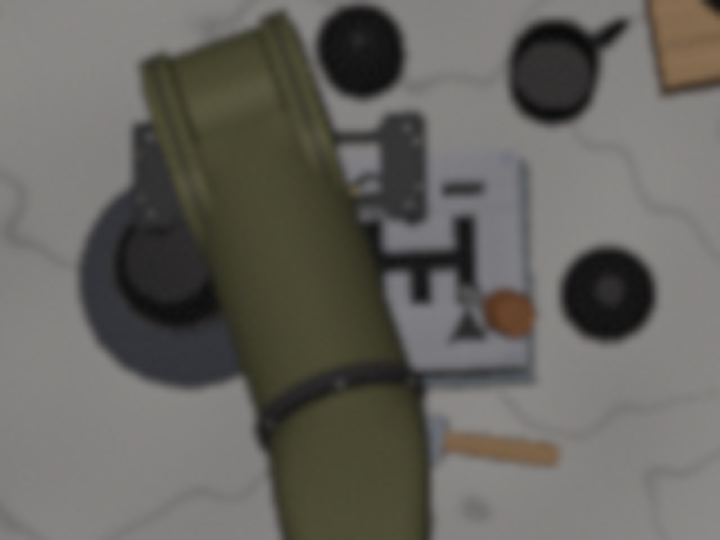

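The triangulated knob is at own (-51, -69) mm, 219 mm up, against about 218 expected when home. That puts the shaft at the gate near (-28, -37) mm, roughly 27 mm from the triangle (limit 32). The pots and brush look unmoved. I settle, then hand in.

Request:
drive_tool(rows=[0,0,0,0,0,0,0,0,0,0,0,0,0,0,0,0,0,0,0,0,0,0,0,0,0,0,0,0,0,0,0,0,0,0,0])

```text
clock: 16.6
ee_pos: [0.6044, 0.0811, 0.3757]
orientation: [-3.14, 0.004, 0.028]
force: [-0.6, -0.5, 0.2]
width: 0.009
```

```bash
python3 -c "
from h import *
knob()
s=sensors.observe();print(s['clock'],s['force'],np.abs(s['dq']).max())
print(manip.close_job())"
```

```text
top 60 [219.3 333.2]
scene 135 [167.9 322.4]
knob tri [-0.0512 -0.0687  0.2192]
top at z.23 [-0.0517 -0.0692  0.23  ]
scene at z.23 [-0.0438 -0.065   0.23  ]
16.7 [0.25551805 0.36537225 0.12710312] 0.0019049998823129468
the job is handed in; nothing more can be done
None
```

I put the lever in the triangle slot (near side, right), let go and handed the job in at 16.7 s; no verdict is reported. With the shut fingers I pushed the knob out of park, right along the channel, then back towards the robot onto the slot's end. The wrist force reading peaked at about 15 N along the push (about 20 N in all) at the slot's end.

**Last checks:**
- **Lever position:** The knob, triangulated from the top and scene cameras, was at own (-51, -69) mm and 219 mm up, unchanged between two looks. That puts the shaft at the gate about 27 mm from the triangle's middle, against the 32 mm limit.
- **Robot and loose things:** The arm was still, clear of everything and reading no contact. The pots and brush looked unmoved in the pictures; I judged this by eye and did not measure it.

**Disagreement:** The trained network's direct readings of the shaft and triangle did not agree with each other. They put the two 23 to 37 mm apart after I let go, and about 32 mm apart during the push. I relied on the knob triangulation and the hard stop instead.

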